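Slide the empty tin through the recycling caddy's flap

ROBOT

A 6-joint arm with a two-finger parallel gripper is mounted at the origin on a cart in front of the work surface, level with it; the furniture and walls round the work are solid. World frame = base frame: x ahead of the robot, y to its left, z up, the work surface at z = 0. Lengths are in mm, angles in rad, forces in N, time in s.
With the tool pointing down it reaches from about 325 to 775 mm from the base axis. Payload 5.5 kg.
Tool frame: the origin (TCP) lies midway between the tips of the shut fingers; the grasp point (between the pads) lies robot.hold_point_z behind it (robot.hold_point_z is the distance from the TCP to the grasp point, in mm); z points along the fingers, y is the line along which they close (so a half turn about z gives the same grasp; the last joint's range is limited). The gripper opens to 85 mm and grips with 20 to 120 N. Pads are 22 mm wide; open, the fingers measure 114 mm over their backs; the gripper's body (76 mm by 85 mm) begins 54 mm behind the grasp point. The pads swing forward as they close: fully open they stand 13 mm farther back than shut.
Start: joints at [1.149, 0.091, 1.231, -0, 1.82, -0.057], TCP at [214.063, 560.53, 231.275] pointing down, gripper open.
Joint ranges: [-2.87, 2.87], [-0.86, 2.18], [0.17, 2.46], [-1.51, 4.65], [0.06, 2.69], [-2.65, 2.65]. Speed limits (rad/s): [2.57, 2.57, 3.01, 3.14, 3.14, 3.14].

INTERFACE

Orientations are given as a unit quaternion [w, x, y, z].
In Python, from plant import robot gives the robot as it stands.
- The arm moves only by the tool send_rows, never from a script. Its argument "moves" is a list of rows, each an object of numbers: "hand": the closure, from 0 (fully open) to 1 (shut); "tx", "ty", "tz": the shift along the tool's x, y, z in m; "wx", "wy", "wz": the turn, a rotation vector about the tool's x, y, z in degrees. In form: [{"hand": .., "tx": .., "ty": .., "tz": .., "wx": .., "wy": .., "wz": ..}, ...]. A call has 1 to 10 rows; each row is the pose to reach, as a shift and turn from the pose commanded when the call began, along the tool's axes at that moment; what a row does not reach only later rows make up. A row lasts 1/8 s, in which the tool goes at most 62.5 mm and 10.7 degrees, less where a joint would pass 70% of its speed; a pose out of reach is approached as far as the arm can. A call with a gripper value outside its range is refused whole. The fingers move at their own pace and stop on an object; "force" is the grip in N (left out, the last holds). Time passes only in rows, so rows that repeat a pose let the fingers close. It gives the time, the measured TCP pose, the force, the opening and the grip force at its end, in the units of the state.
- robot.state(): the state, without advancing time (a new reading comes with each control period).
- robot.camera(name): name is "side" or "top"; returns a dict with "img" (480x640x3 uint8, blue, green, red), "range_z" (480x640 float32, mm along the optical axis (not along the pixel's ray), 0 where there is no reading), "fx", "fy", "cx", "cy" (pixels), "T" (4x4, takes a point from camera to world coordinates). Camera axes: x right, y down, z forward; pixel columns grow to the right and rows downward; lengths in mm; the calibration is good to about 2 mm. A picture is of the moment at which its call begins.
- robot.finish_job(): hands the job in; it is judged then, once.
The state is a dict: "clock": time; "joint_pos": joint angles; "qvel": joint speeds; "joint_torque": joint torques, N m; "tool_pos": TCP position; "tcp_rot": TCP orientation; "wrist_force": force on the tool from outside, world axes, zero at the start; "torque": the same for the moment, N m; "gripper_width": finger opening in mm; "grip_force": force on a finger pad.
Only numpy, scipy, OpenCV 4.12 (cv2) and the standard library are available. Lean on these libraries where they do the work, as an engineer would, in place of code of your own. Each camera call takes 0.05 s, during which the arm holds its last target. There are 200 camera calls.

TASK

Put the empty tin into the recycling caddy: without picking it up, slide the tin along the caddy's raised loading shelf until it stands in front of the green flap, then push it in through the flap so that it drops inside, and let the flap spring shut behind it. Leave the yoghurt pot on the shelf and the mug and the spice jar on the worktop where they are.

Things in the scene. Friction and masses are not known exactly. Their poses are not given: they have to be found in the camera images.
- sill (a point): Middle of the rear edge of the recycling caddy's loading shelf, at the foot of the flap opening, on the shelf's top, 100 mm above the worktop. x points level into the caddy, y along the shelf to the left, z up; mm below are in this frame. The caddy is fixed; its place and yaw vary. The flat aluminium shelf has no rims: x -146 to 0, y -180 to 180.
- caddy: White housing behind the shelf; origin 100 mm below the sill point, same axes. Front leans back 25 deg, from x 0 at the shelf to x 47, 102 mm above it; flat top 107 above (a tape roll, 25 high, lies on it), back at x 170. Opening in the front: y -51 to 51, up to 84 above the shelf; solid beside it. Floor inside 92 below the shelf. The tin tips in once its centre is some 20 mm past the shelf edge.
- flap_edge (a point): Middle of the lower edge of the green swing flap, a plate 98 mm wide and 86 mm long that fills the opening; hinged along its top edge, 39 mm behind the sill point and 83 mm above it.
- flap (a joint): Flap angle: 0 = shut, lying in the leaning front; grows as its lower edge swings into the caddy, up to 1.35 rad. A light spring shuts it (about 0.1 N at its lower edge to start it, 0.4 N at 0.9 rad). Smooth, slippery plastic.
- tin_mid (a point): Empty closed food tin with a paper label, an upright cylinder 75 mm in diameter and 58 mm high, 0.15 to 0.23 kg; this point is its centre, 29 mm above its foot. It starts standing on the shelf, to the left or the right of the opening, in front of the solid part of the housing.
- pot_mid (a point): Full yoghurt pot, white with red fruit, 72 mm in diameter and 71 mm high, standing on the shelf on the other side of the opening from the tin; this point is its centre, 35 mm above its foot. To be left alone.
- mug: White mug of tea, 84 mm in diameter (122 mm with its handle), 106 mm high, standing on the worktop to the left of the caddy, nearer the robot than the spice jar; origin at the centre of its foot. To be left alone.
- spice: Small glass spice jar with a dark cap, 41 mm in diameter and 105 mm high, standing on the worktop to the left of the caddy; origin at the centre of its foot. To be left alone.

How it is judged:
By the outcome, as a careful person would: the job done as asked, in the order asked, and still so for the second after the job is handed in, with the robot touching nothing.
It also fails if it takes over 48 s, if anything falls off the work surface, if the arm or the gripper's body presses on something with over 40 N, if the wrist force passes 120 N, or if a joint passes its speed limit or range.

## Working session

There is one attempt and no reset: what is moved stays moved. The work goes in short steps, Python scripts to look and compute and a tool call to move; the robot and the scene stay as the last step left them, time stands still between calls to the robot, and variables do not carry over. Pictures are saved under pics/ and viewed, at most 10 in all, crops included, and the job is handed in when it is done.

Besides the shell and the picture viewer there is one more tool, called after "Emit:" as name([rows], argument=value, ...), one row to a line, values as JSON. send_rows: Moves the arm, as the interface text tells. Its arguments: {"type":"object","properties":{"moves":{"type":"array"},"force":{"type":"number"}},"required":["moves"]}

```bash
mkdir -p pics
cat > h.py <<'E'
import numpy as np,cv2
from plant import robot
def grab(n,f=None):
    c=robot.camera(n)
    if f: cv2.imwrite('pics/'+f,c['img'])
    z=c['range_z'];v,u=np.mgrid[:480,:640]
    P=np.stack([(u-c['cx'])/c['fx']*z,(v-c['cy'])/c['fy']*z,z],-1)
    W=P@c['T'][:3,:3].T+c['T'][:3,3]
    W[z==0]=np.nan
    return c,W
E
python3 - <<'E'
from h import *
for n in('top','side'):
    c,W=grab(n,n+'0.png'); np.savez('/tmp/'+n,img=c['img'],W=W); print(n,c['T'].round(2).tolist(),c['fx'])
s=robot.state();print(s['clock'],s['tool_pos'],s['tcp_rot'],s['gripper_width'],robot.hold_point_z)
E
```

```text
top [[-0.02, -1.0, 0.04, 494.22], [-1.0, 0.02, -0.03, 263.23], [0.03, -0.04, -1.0, 974.19], [0.0, 0.0, 0.0, 1.0]] 438.2576923485851
side [[1.0, -0.02, 0.02, 530.14], [-0.03, -0.52, 0.85, -663.29], [-0.01, -0.85, -0.52, 685.03], [0.0, 0.0, 0.0, 1.0]] 614.6667040154516
0.1 [213.92615549 560.29754656 230.24186266] [-2.31237946e-04  1.81373514e-01  9.83413869e-01 -8.70360859e-04] 85.25826966014543 18.700000000000003
```

View pics/top0.png

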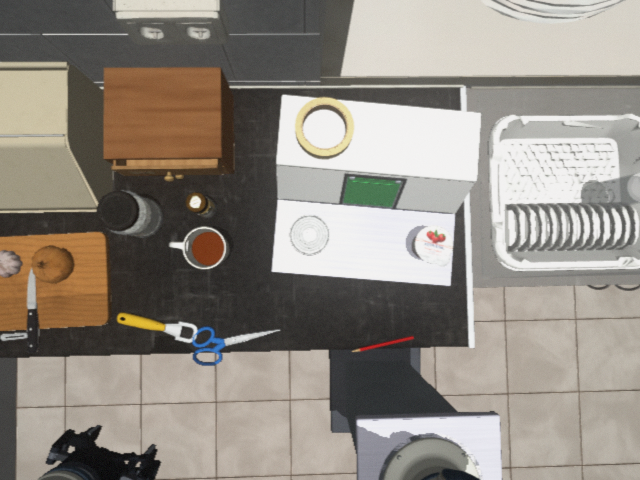

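View pics/side0.png

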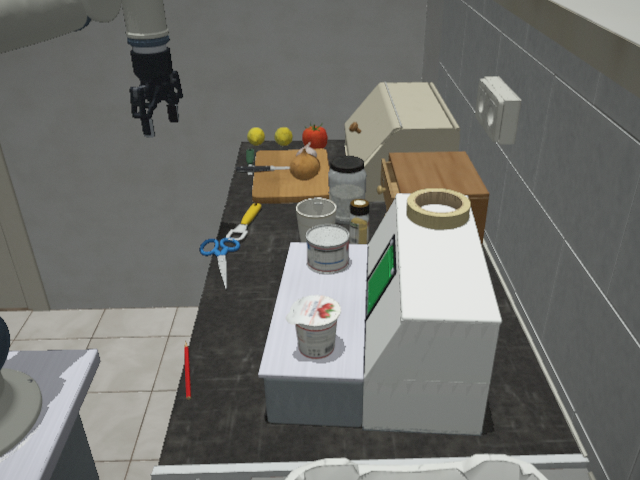

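The top view shows the tin at (309,235), left of the green flap at (373,191). The pot is at (433,245), the mug at (208,248) and the spice jar at (200,205). The side view agrees: the tin is at (328,248), the pot at (316,328) and the flap at (381,278).

```bash
cat > m.py <<'E'
from h import *
def shelf(img,W):
    z=W[...,2]; hsv=cv2.cvtColor(img,cv2.COLOR_BGR2HSV)
    m=(abs(z-100)<7)&(W[...,0]>350)&(W[...,0]<800)&(W[...,1]<350)&(W[...,1]>-150)
    m=cv2.morphologyEx(m.astype('uint8'),cv2.MORPH_OPEN,np.ones((5,5)))
    n,l,st,_=cv2.connectedComponentsWithStats(m); k=1+st[1:,4].argmax()
    P=W[l==k]; r=cv2.minAreaRect(P[:,:2].astype('float32'))
    return P,r
def circ(P):
    A=np.c_[2*P[:,:2],np.ones(len(P))]; s=np.linalg.lstsq(A,(P[:,:2]**2).sum(1),rcond=None)[0]
    return s[:2],np.sqrt(s[2]+s[:2]@s[:2])
E
python3 - <<'E'
from m import *
for n in('top','side'):
    d=np.load(f'/tmp/{n}.npz');img,W=d['img'],d['W']
    P,r=shelf(img,W);print(n,'shelf z',np.median(P[:,2]),r,cv2.boxPoints(r).round().tolist())
    hsv=cv2.cvtColor(img,cv2.COLOR_BGR2HSV)
    g=(hsv[...,0]>50)&(hsv[...,0]<85)&(hsv[...,1]>120)&(W[...,0]>400)&(W[...,1]<280)
    G=W[g];G=G[~np.isnan(G[:,0])];print('flap n',len(G),G.mean(0).round(1),'lower',G[G[:,2]<np.percentile(G[:,2],10)].mean(0).round(1),G.min(0).round(),G.max(0).round())
    boxes={'top':dict(tin=(285,210,335,260),pot=(408,222,458,270),mug=(165,222,235,272),spice=(184,190,214,216)),'side':dict(tin=(300,222,356,275),pot=(288,290,345,362),mug=(290,195,340,245),spice=(346,198,372,245))}[n]
    for k,(a,b,c,e) in boxes.items():
        Q=W[b:e,a:c].reshape(-1,3);Q=Q[~np.isnan(Q[:,0])]
        lo,hi={'tin':(150,166),'pot':(162,180),'mug':(90,115),'spice':(95,112)}[k]
        T=Q[(Q[:,2]>lo)&(Q[:,2]<hi)]
        if len(T)>5:
            rc,rr=cv2.minEnclosingCircle(T[:,:2].astype('float32'));print(k,len(T),T[:,2].mean().round(1),np.round(rc,1),round(rr,1))
E
```

```text
top shelf z 101.29686543312931 ((534.7583618164062, 145.71817016601562), (360.1786193847656, 148.85581970214844), 84.4295425415039) [[443.0, -26.0], [591.0, -41.0], [626.0, 318.0], [478.0, 332.0]]
flap n 16 [639.9 139.1 176.2] lower [640.3 138.8 174.5] [637. 106. 174.] [644. 174. 178.]
tin 1272 156.4 [547.2 255.7] 37.6
pot 1189 171.4 [520.8  23.4] 39.7
mug 472 102.2 [528.8 477.1] 57.1
spice 346 105.7 [618.7 478.2] 20.3
side shelf z 99.7746677703118 ((617.3524169921875, 136.77386474609375), (363.04327392578125, 314.7328796386719), 84.29600524902344) [[443.0, -28.0], [756.0, -59.0], [792.0, 302.0], [479.0, 333.0]]
flap n 774 [627.2 132.  149.1] lower [611.  133.3 113.4] [607.  81. 105.] [648. 184. 193.]
tin 886 154.7 [546.  255.7] 39.8
pot 1349 169.6 [522.1  23.8] 39.6
mug 595 98.8 [511.8 425.2] 106.5
spice 211 102.9 [622.6 402. ] 99.6
```

```bash
cat > g.py <<'E'
from m import *
from scipy.spatial.transform import Rotation as Ro
S=np.array([608.5,138.5,100.]);a=-5.57*np.pi/180
F=np.array([[np.cos(a),-np.sin(a),0],[np.sin(a),np.cos(a),0],[0,0,1]])
def cur():
    s=robot.state();q=s['tcp_rot'];return np.array(s['tool_pos']),Ro.from_quat([q[1],q[2],q[3],q[0]])
def tgt(x,y,z,mode,tilt=0):
    # mode 1: tool y along sill x ; mode 2: tool y along sill y; tool z down; tilt deg: fingers lean to +x (mode 2)
    yv=F[:,0] if mode==1 else F[:,1]; zv=np.array([0,0,-1.])
    R=Ro.from_matrix(np.c_[np.cross(yv,zv),yv,zv])
    R=Ro.from_rotvec(-np.radians(tilt)*F[:,1])*R
    return S+F@[x,y,z],R
def rows(*targets):
    p,R=cur();print('now sill',(F.T@(p-S)).round(1))
    for t in targets:
        q,Q=tgt(*t);print(t,'t(m)',(R.inv().apply(q-p)/1000).round(4),'w',np.degrees((R.inv()*Q).as_rotvec()).round(1))
E
python3 -c "
from g import *
rows((-73,172,130,1),(-73,172,14,1))"
```

```text
now sill [-433.7  381.5  130.2]
(-73, 172, 130, 1) t(m) [-4.032e-01 -1.067e-01  4.000e-04] w [-0.1  0.1 74.7]
(-73, 172, 14, 1) t(m) [-0.4032 -0.1065  0.1164] w [-0.1  0.1 74.7]
```

Emit:
send_rows([
  {"hand": 0.47,"tx": -0.05,"ty": -0.013,"tz": 0,"wx": 0,"wy": 0,"wz": 9},
  {"hand": 0.47,"tx": -0.1,"ty": -0.026,"tz": 0,"wx": 0,"wy": 0,"wz": 18},
  {"hand": 0.47,"tx": -0.15,"ty": -0.04,"tz": 0,"wx": 0,"wy": 0,"wz": 28},
  {"hand": 0.47,"tx": -0.2,"ty": -0.053,"tz": 0,"wx": 0,"wy": 0,"wz": 37},
  {"hand": 0.47,"tx": -0.25,"ty": -0.066,"tz": 0,"wx": 0,"wy": 0,"wz": 46},
  {"hand": 0.47,"tx": -0.3,"ty": -0.08,"tz": 0,"wx": 0,"wy": 0,"wz": 56},
  {"hand": 0.47,"tx": -0.35,"ty": -0.093,"tz": 0,"wx": 0,"wy": 0,"wz": 65},
  {"hand": 0.47,"tx": -0.403,"ty": -0.106,"tz": 0,"wx": 0,"wy": 0,"wz": 74.7},
  {"hand": 0.47,"tx": -0.403,"ty": -0.106,"tz": 0,"wx": 0,"wy": 0,"wz": 74.7},
  {"hand": 0.47,"tx": -0.403,"ty": -0.106,"tz": 0,"wx": 0,"wy": 0,"wz": 74.7},
])

```text
clock: 1.35
tool_pos: [552.4, 317.8, 230.6]
tcp_rot: [-0.0, 0.741, 0.672, -0.001]
wrist_force: [0.1, 0.0, 0.5]
gripper_width: 45.7
grip_force: 0.0
```

```bash
python3 -c "
from g import *
rows((-73,172,130,1),(-73,172,14,1)); print(robot.state()['gripper_width'],robot.state()['wrist_force'])
c,W=grab('side','s1.png')"
```

```text
now sill [-73.3 173.1 130.6]
(-73, 172, 130, 1) t(m) [-0.0011  0.0003  0.0006] w [-0.1  0.   0. ]
(-73, 172, 14, 1) t(m) [-0.001   0.0004  0.1166] w [-0.1  0.   0. ]
45.65641681623553 [0.06999417 0.00340183 0.45079146]
```

View pics/s1.png

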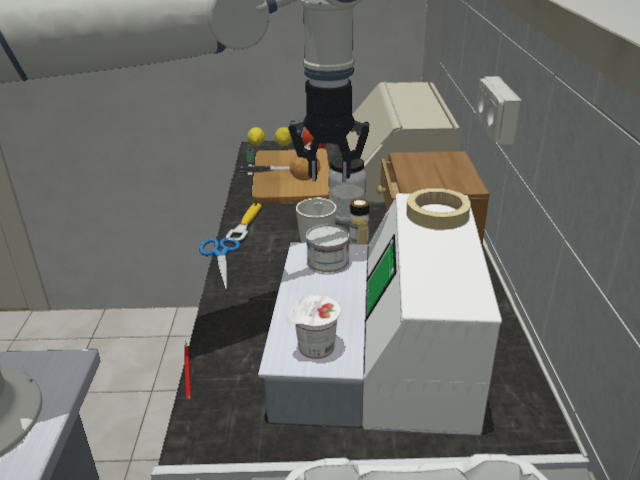

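The open fingers, with tips at (314,175) and (345,175), stand just left of the tin and are centred on it. I'll lower them and slide.

Emit:
send_rows([
  {"hand": 0.47,"tx": 0,"ty": 0,"tz": 0.04,"wx": 0,"wy": 0,"wz": 0},
  {"hand": 0.47,"tx": 0,"ty": 0,"tz": 0.08,"wx": 0,"wy": 0,"wz": 0},
  {"hand": 0.47,"tx": 0,"ty": 0,"tz": 0.105,"wx": 0,"wy": 0,"wz": 0},
  {"hand": 0.47,"tx": 0,"ty": 0,"tz": 0.116,"wx": 0,"wy": 0,"wz": 0},
  {"hand": 0.47,"tx": 0,"ty": 0,"tz": 0.116,"wx": 0,"wy": 0,"wz": 0},
])

```text
clock: 2.02
tool_pos: [551.9, 318.4, 115.2]
tcp_rot: [-0.0, 0.74, 0.672, -0.0]
wrist_force: [0.8, -0.4, 0.1]
gripper_width: 44.9
grip_force: 0.0
```

```bash
python3 -c "
from g import *
rows((-73,150,14,1),(-73,41,14,1)); print(robot.state()['wrist_force'])"
```

```text
now sill [-73.8 173.6  15.2]
(-73, 150, 14, 1) t(m) [-0.0236  0.0007  0.0012] w [-0.   0.   0.1]
(-73, 41, 14, 1) t(m) [-0.1326  0.0006  0.0012] w [-0.   0.   0.1]
[ 0.80967075 -0.38389486  0.08793868]
```

Emit:
send_rows([
  {"hand": 0.47,"tx": -0.008,"ty": 0,"tz": 0,"wx": 0,"wy": 0,"wz": 0},
  {"hand": 0.47,"tx": -0.015,"ty": 0,"tz": 0,"wx": 0,"wy": 0,"wz": 0},
  {"hand": 0.47,"tx": -0.022,"ty": 0,"tz": 0,"wx": 0,"wy": 0,"wz": 0},
  {"hand": 0.47,"tx": -0.03,"ty": 0,"tz": 0,"wx": 0,"wy": 0,"wz": 0},
  {"hand": 0.47,"tx": -0.038,"ty": 0,"tz": 0,"wx": 0,"wy": 0,"wz": 0},
  {"hand": 0.47,"tx": -0.046,"ty": 0,"tz": 0,"wx": 0,"wy": 0,"wz": 0},
  {"hand": 0.47,"tx": -0.054,"ty": 0,"tz": 0,"wx": 0,"wy": 0,"wz": 0},
  {"hand": 0.47,"tx": -0.062,"ty": 0,"tz": 0,"wx": 0,"wy": 0,"wz": 0},
  {"hand": 0.47,"tx": -0.07,"ty": 0,"tz": 0,"wx": 0,"wy": 0,"wz": 0},
  {"hand": 0.47,"tx": -0.078,"ty": 0,"tz": 0,"wx": 0,"wy": 0,"wz": 0},
])

```text
clock: 3.28
tool_pos: [545.1, 239.7, 115.4]
tcp_rot: [-0.0, 0.741, 0.672, 0.0]
wrist_force: [-0.5, 4.6, 5.6]
gripper_width: 44.9
grip_force: 2.9
```

```bash
cat >> g.py <<'E'
def tin(ylo=-60,yhi=170):
    # tin top: points 50..66 above shelf, in front of the housing
    for n in('side','top'):
        c,W=grab(n);V=(W-S)@F
        m=(abs(V[...,2]-57)<6)&(V[...,0]>-140)&(V[...,0]<25)&(V[...,1]>ylo)&(V[...,1]<yhi)
        hsv=cv2.cvtColor(c['img'],cv2.COLOR_BGR2HSV);m&=hsv[...,2]>110
        Q=V[m]
        if len(Q)>30:
            rc,rr=cv2.minEnclosingCircle(Q[:,:2].astype('float32'));print(n,'tin',len(Q),np.round(rc,1),round(rr,1))
    return c
E
python3 -c "
from g import *
tin();rows((-73,41,14,1)); print(robot.state()['wrist_force'])
c,W=grab('side','s2.png')"
```

```text
side tin 986 [ 1.5 55.1] 115.7
top tin 297 [ 6.3 55.3] 116.2
now sill [-72.9  93.7  15. ]
(-73, 41, 14, 1) t(m) [-0.0527  0.      0.001 ] w [-0.   0.1 -0.1]
[0.24839277 0.82337496 1.04400272]
```

View pics/s2.png

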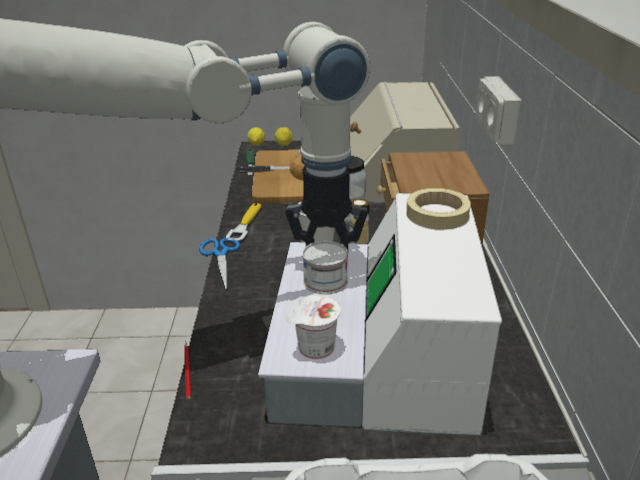

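The tin, now at (326,265), slides upright and centred between the fingers. I'll continue to the opening.

Emit:
send_rows([
  {"hand": 0.47,"tx": -0.007,"ty": 0,"tz": 0,"wx": 0,"wy": 0,"wz": 0},
  {"hand": 0.47,"tx": -0.015,"ty": 0,"tz": 0,"wx": 0,"wy": 0,"wz": 0},
  {"hand": 0.47,"tx": -0.023,"ty": 0,"tz": 0,"wx": 0,"wy": 0,"wz": 0},
  {"hand": 0.47,"tx": -0.031,"ty": 0,"tz": 0,"wx": 0,"wy": 0,"wz": 0},
  {"hand": 0.47,"tx": -0.039,"ty": 0,"tz": 0,"wx": 0,"wy": 0,"wz": 0},
  {"hand": 0.47,"tx": -0.045,"ty": 0,"tz": 0,"wx": 0,"wy": 0,"wz": 0},
  {"hand": 0.47,"tx": -0.05,"ty": 0,"tz": 0,"wx": 0,"wy": 0,"wz": 0},
  {"hand": 0.47,"tx": -0.052,"ty": 0,"tz": 0,"wx": 0,"wy": 0,"wz": 0},
  {"hand": 0.47,"tx": -0.052,"ty": 0,"tz": 0,"wx": 0,"wy": 0,"wz": 0},
])

```text
clock: 4.55
tool_pos: [540.1, 188.2, 115.4]
tcp_rot: [0.0, 0.741, 0.672, -0.0]
wrist_force: [0.3, 0.1, 0.1]
gripper_width: 45.1
grip_force: 0.0
```

```bash
sed -i 's/V\[...,0\]<25/V[...,0]<-20/' g.py
python3 -c "
from g import *
tin();rows((-73,90,14,1)); print(robot.state()['wrist_force'])"
```

```text
side tin 961 [-72.7  14.3] 51.6
now sill [-72.9  43.   15.4]
(-73, 90, 14, 1) t(m) [ 0.047  -0.0001  0.0014] w [ 0.  0. -0.]
[-0.98248373 -0.18966487 -1.04106877]
```

Emit:
send_rows([
  {"hand": 0.47,"tx": 0.02,"ty": 0,"tz": 0,"wx": 0,"wy": 0,"wz": 0},
  {"hand": 0.47,"tx": 0.05,"ty": 0,"tz": 0,"wx": 0,"wy": 0,"wz": 0},
  {"hand": 0.47,"tx": 0.06,"ty": 0,"tz": -0.04,"wx": 0,"wy": 0,"wz": 0},
  {"hand": 0.47,"tx": 0.06,"ty": 0,"tz": -0.08,"wx": 0,"wy": 0,"wz": 0},
  {"hand": 0.47,"tx": 0.06,"ty": 0,"tz": -0.115,"wx": 0,"wy": 0,"wz": 0},
  {"hand": 0.47,"tx": 0.06,"ty": 0,"tz": -0.115,"wx": 0,"wy": 0,"wz": 0},
])

```text
clock: 5.4
tool_pos: [546.9, 250.0, 234.5]
tcp_rot: [0.001, 0.74, 0.672, 0.003]
wrist_force: [1.1, 0.0, -0.8]
gripper_width: 45.1
grip_force: 0.0
```

```bash
python3 -c "
from g import *
tin(-60,60);rows((-140,50,130,1),(-140,0,130,2)); c,W=grab('side','s3.png')"
```

```text
side tin 964 [-73.1   1.6] 40.1
top tin 547 [-89.1   1.6] 32.2
now sill [-73.1 104.  129.9]
(-140, 50, 130, 1) t(m) [-0.054  -0.0669 -0.0001] w [-0. -0.  0.]
(-140, 0, 130, 2) t(m) [-0.104  -0.0669 -0.0002] w [  0.  -0. -90.]
```

View pics/s3.png

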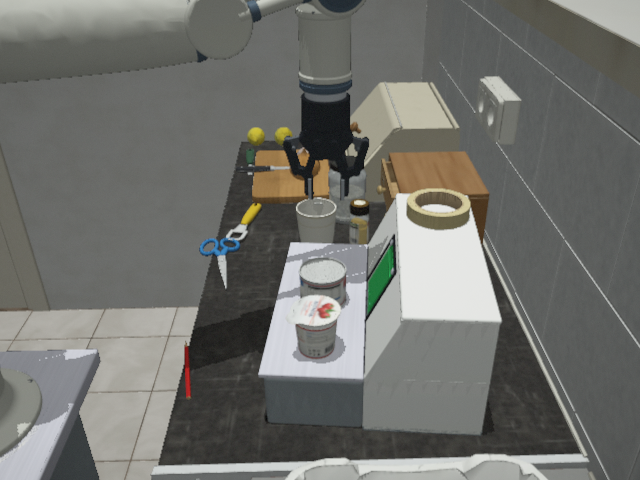

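The tin stands upright at (323,280), at sill (-73, 1.6) mm, in front of the flap. Next I'll move round to its front side.

Emit:
send_rows([
  {"hand": 0.47,"tx": -0.01,"ty": -0.007,"tz": 0,"wx": 0,"wy": 0,"wz": -10},
  {"hand": 0.47,"tx": -0.02,"ty": -0.014,"tz": 0,"wx": 0,"wy": 0,"wz": -20},
  {"hand": 0.47,"tx": -0.03,"ty": -0.021,"tz": 0,"wx": 0,"wy": 0,"wz": -30},
  {"hand": 0.47,"tx": -0.042,"ty": -0.028,"tz": 0,"wx": 0,"wy": 0,"wz": -40},
  {"hand": 0.47,"tx": -0.054,"ty": -0.036,"tz": 0,"wx": 0,"wy": 0,"wz": -50},
  {"hand": 0.47,"tx": -0.066,"ty": -0.044,"tz": 0,"wx": 0,"wy": 0,"wz": -60},
  {"hand": 0.47,"tx": -0.08,"ty": -0.052,"tz": 0,"wx": 0,"wy": 0,"wz": -70},
  {"hand": 0.47,"tx": -0.092,"ty": -0.06,"tz": 0,"wx": 0,"wy": 0,"wz": -80},
  {"hand": 0.47,"tx": -0.103,"ty": -0.067,"tz": 0,"wx": 0,"wy": 0,"wz": -90},
  {"hand": 0.47,"tx": -0.103,"ty": -0.067,"tz": 0,"wx": 0,"wy": 0,"wz": -90},
])

```text
clock: 6.8
tool_pos: [468.6, 151.8, 228.8]
tcp_rot: [-0.001, 0.05, 0.999, -0.0]
wrist_force: [-0.8, 0.3, 0.5]
gripper_width: 45.4
grip_force: 0.0
```

```bash
python3 -c "
from g import *
rows((-142,1.5,60,2),(-142,1.5,15,2,15),(-85,1.5,15,2,15));print(robot.state()['joint_pos'])"
```

```text
now sill [-140.5   -0.3  128.8]
(-142, 1.5, 60, 2) t(m) [0.0013 0.0019 0.0688] w [-0.  -0.1 -0.2]
(-142, 1.5, 15, 2, 15) t(m) [0.0012 0.0019 0.1138] w [ -0.1 -15.1  -0.2]
(-85, 1.5, 15, 2, 15) t(m) [-0.0558  0.0021  0.1137] w [ -0.1 -15.1  -0.2]
[ 2.44193264e-01 -1.96603519e-01  1.51278008e+00  4.76581134e-05
  1.82755839e+00 -1.22653971e+00]
```

Emit:
send_rows([
  {"hand": 0.47,"tx": 0.001,"ty": 0.002,"tz": 0.04,"wx": 0,"wy": -7,"wz": 0},
  {"hand": 0.47,"tx": 0.001,"ty": 0.002,"tz": 0.08,"wx": 0,"wy": -15,"wz": 0},
  {"hand": 0.47,"tx": 0.001,"ty": 0.002,"tz": 0.105,"wx": 0,"wy": -15,"wz": 0},
  {"hand": 0.47,"tx": 0.001,"ty": 0.002,"tz": 0.113,"wx": 0,"wy": -15,"wz": 0},
  {"hand": 0.47,"tx": 0.001,"ty": 0.002,"tz": 0.113,"wx": 0,"wy": -15,"wz": 0},
])

```text
clock: 7.42
tool_pos: [468.7, 154.4, 117.5]
tcp_rot: [0.13, 0.049, 0.99, -0.006]
wrist_force: [0.8, 0.3, -0.1]
gripper_width: 45.3
grip_force: 0.0
```

```bash
python3 -c "
from g import *
rows((-60,1.5,15,2,15),(-18,1.5,15,2,15));print(robot.state()['wrist_force'])
c,W=grab('side','s4.png')"
```

```text
now sill [-140.7    2.3   17.5]
(-60, 1.5, 15, 2, 15) t(m) [-0.0773 -0.0006  0.0232] w [-0.  -0.  -0.1]
(-18, 1.5, 15, 2, 15) t(m) [-0.1179 -0.0005  0.0341] w [-0.  -0.  -0.1]
[ 0.81765958  0.32062309 -0.1155689 ]
```

View pics/s4.png

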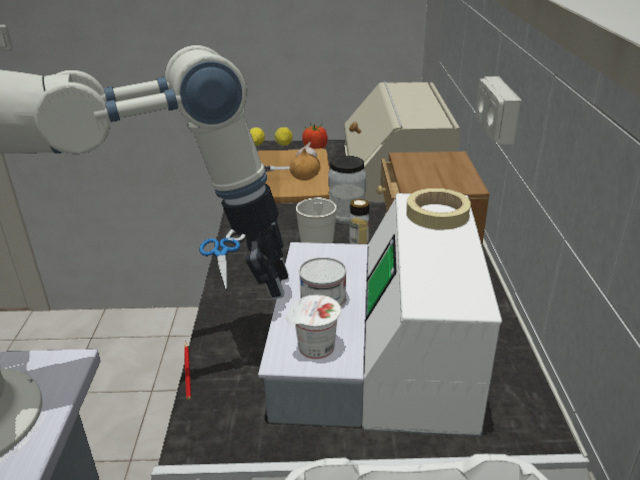

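The fingers, leaning forward at about (275,285), stand in front of the tin at (323,280) and are clear of the pot. I'll push straight in.

Emit:
send_rows([
  {"hand": 0.47,"tx": -0.0077,"ty": 0,"tz": 0.0021,"wx": 0,"wy": 0,"wz": 0},
  {"hand": 0.47,"tx": -0.0155,"ty": 0,"tz": 0.0045,"wx": 0,"wy": 0,"wz": 0},
  {"hand": 0.47,"tx": -0.0232,"ty": 0,"tz": 0.007,"wx": 0,"wy": 0,"wz": 0},
  {"hand": 0.47,"tx": -0.0309,"ty": 0,"tz": 0.0093,"wx": 0,"wy": 0,"wz": 0},
  {"hand": 0.47,"tx": -0.0386,"ty": 0,"tz": 0.0114,"wx": 0,"wy": 0,"wz": 0},
  {"hand": 0.47,"tx": -0.0464,"ty": 0,"tz": 0.0134,"wx": 0,"wy": 0,"wz": 0},
  {"hand": 0.47,"tx": -0.0541,"ty": 0,"tz": 0.0155,"wx": 0,"wy": 0,"wz": 0},
  {"hand": 0.47,"tx": -0.0618,"ty": 0,"tz": 0.0176,"wx": 0,"wy": 0,"wz": 0},
  {"hand": 0.47,"tx": -0.0695,"ty": 0,"tz": 0.0196,"wx": 0,"wy": 0,"wz": 0},
  {"hand": 0.47,"tx": -0.0773,"ty": 0,"tz": 0.0217,"wx": 0,"wy": 0,"wz": 0},
])

```text
clock: 8.72
tool_pos: [548.7, 146.3, 116.3]
tcp_rot: [0.13, 0.048, 0.99, -0.006]
wrist_force: [-1.4, 0.1, 0.9]
gripper_width: 45.2
grip_force: 1.0
```

```bash
python3 -c "
from g import *
tin(-60,60);rows((-18,1.5,15,2,15),(-8,1.5,15,2,15));print(robot.state()['wrist_force'])
c,W=grab('side','s5.png')"
```

```text
side tin 517 [-52.2  -5.6] 56.8
top tin 564 [-23.1   0.1] 36.9
now sill [-59.9   1.8  16.3]
(-18, 1.5, 15, 2, 15) t(m) [-0.0401 -0.0003  0.0121] w [-0.   0.  -0.1]
(-8, 1.5, 15, 2, 15) t(m) [-0.0498 -0.0003  0.0147] w [-0.   0.  -0.1]
[-0.01394865  0.15136389 -0.04223192]
```

View pics/s5.png

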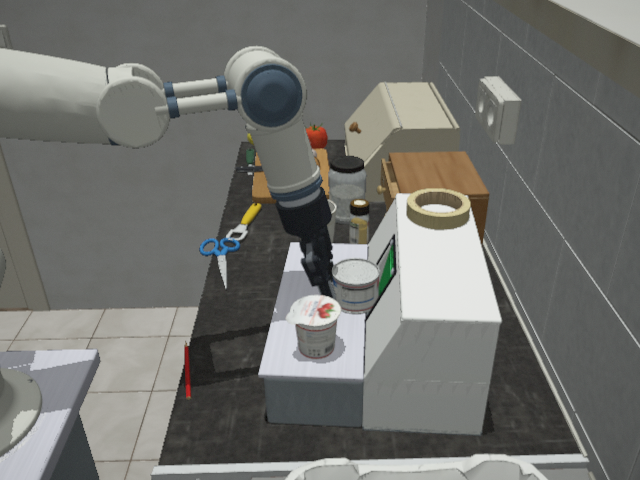

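The tin at (356,285) is centred and starting into the flap. I'll push on until it tips.

Emit:
send_rows([
  {"hand": 0.47,"tx": -0.007,"ty": 0,"tz": 0.002,"wx": 0,"wy": 0,"wz": 0},
  {"hand": 0.47,"tx": -0.014,"ty": 0,"tz": 0.004,"wx": 0,"wy": 0,"wz": 0},
  {"hand": 0.47,"tx": -0.021,"ty": 0,"tz": 0.006,"wx": 0,"wy": 0,"wz": 0},
  {"hand": 0.47,"tx": -0.028,"ty": 0,"tz": 0.008,"wx": 0,"wy": 0,"wz": 0},
  {"hand": 0.47,"tx": -0.035,"ty": 0,"tz": 0.01,"wx": 0,"wy": 0,"wz": 0},
  {"hand": 0.47,"tx": -0.042,"ty": 0,"tz": 0.012,"wx": 0,"wy": 0,"wz": 0},
  {"hand": 0.47,"tx": -0.048,"ty": 0,"tz": 0.013,"wx": 0,"wy": 0,"wz": 0},
  {"hand": 0.47,"tx": -0.048,"ty": 0,"tz": 0.013,"wx": 0,"wy": 0,"wz": 0},
])

```text
clock: 9.88
tool_pos: [598.1, 141.3, 115.9]
tcp_rot: [0.13, 0.049, 0.99, -0.006]
wrist_force: [-0.2, 0.1, 0.2]
gripper_width: 45.2
grip_force: 0.0
```

```bash
python3 -c "
from g import *
rows((-8,1.5,15,2,15),(5,1.5,15,2,15));print(robot.state()['wrist_force'])
c,W=grab('side');cv2.imwrite('pics/s6.png',cv2.resize(c['img'][200:380,260:500],None,fx=3,fy=3))"
```

```text
now sill [-10.6   1.8  15.9]
(-8, 1.5, 15, 2, 15) t(m) [-0.0023 -0.0003  0.0015] w [-0. -0. -0.]
(5, 1.5, 15, 2, 15) t(m) [-0.0148 -0.0003  0.0049] w [-0. -0. -0.]
[-0.21992567  0.06871861  0.21741496]
```

View pics/s6.png

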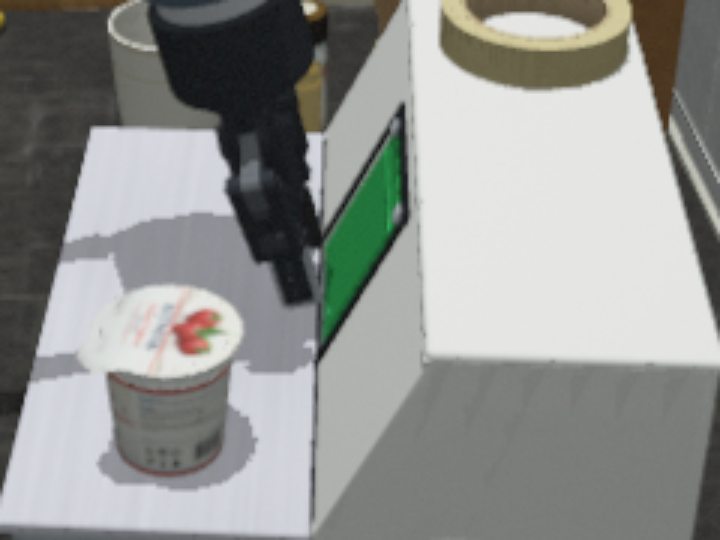

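The tin has dropped in and the flap, crop (360,230), looks shut. The pot at crop (165,380) has not moved. I'll retract and check.

Emit:
send_rows([
  {"hand": 0.47,"tx": 0.02,"ty": 0,"tz": -0.006,"wx": 0,"wy": 0,"wz": 0},
  {"hand": 0.47,"tx": 0.06,"ty": 0,"tz": -0.018,"wx": 0,"wy": 0,"wz": 0},
  {"hand": 0.47,"tx": 0.1,"ty": 0,"tz": -0.04,"wx": 0,"wy": 0,"wz": 0},
  {"hand": 0.47,"tx": 0.14,"ty": 0,"tz": -0.08,"wx": 0,"wy": 0,"wz": 0},
  {"hand": 0.47,"tx": 0.16,"ty": 0,"tz": -0.12,"wx": 0,"wy": 0,"wz": 0},
  {"hand": 0.47,"tx": 0.16,"ty": 0,"tz": -0.15,"wx": 0,"wy": 0,"wz": 0},
  {"hand": 0.47,"tx": 0.16,"ty": 0,"tz": -0.15,"wx": 0,"wy": 0,"wz": 0},
  {"hand": 0.47,"tx": 0.16,"ty": 0,"tz": -0.15,"wx": 0,"wy": 0,"wz": 0},
])

```text
clock: 10.92
tool_pos: [405.2, 160.3, 218.6]
tcp_rot: [0.13, 0.048, 0.99, -0.007]
wrist_force: [-0.5, 0.1, -0.5]
gripper_width: 45.3
grip_force: 0.0
```

```bash
python3 -c "
from g import *
c,W=grab('side','s7.png');V=(W-S)@F
hsv=cv2.cvtColor(c['img'],cv2.COLOR_BGR2HSV)
G=V[(hsv[...,0]>50)&(hsv[...,0]<85)&(hsv[...,1]>120)&(abs(V[...,1])<55)&(V[...,0]>-20)]
print('flap offset behind front plane',np.percentile(G[:,0]-G[:,2]*47/102,[5,50,95]).round(1),len(G))
print(robot.state()['wrist_force'])"
```

```text
flap offset behind front plane [-4.7 -3.5 -1.8] 779
[ 0.48488062  0.13462123 -0.24725482]
```

View pics/s7.png

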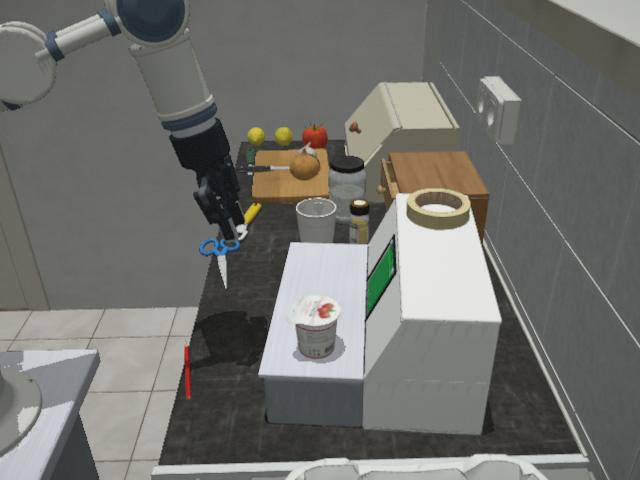

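The shelf is clear of the tin. The flap at (381,278) is shut, the pot (316,328), mug (316,220) and jar (360,222) are where they were, and the arm is clear.

```bash
python3 -c "
from plant import robot
print(robot.finish_job())"
```

```text
the job is handed in; nothing more can be done
None
```

I slid the tin along the shelf to the opening and pushed it through the flap into the caddy; the flap sprang shut, the pot, mug and spice jar are where they were, and I handed the job in at about 11 s.

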